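Find the box key that fits the rotor nut and break the nut loose

ROBOT

A 6-joint arm with a two-finger parallel gripper is mounted at the origin on a cart in front of the work surface, level with it; the furniture and walls round the work are solid. World frame = base frame: x ahead of the robot, y to its left, z up, the work surface at z = 0. Lengths are in m, angles in rad, forces in N, time in s.
With the tool pointing down it reaches from about 0.35 to 0.775 m from the base axis. Payload 5.5 kg.
Tool frame: the origin (TCP) lies between the finger pads; the fingertips stand 19 mm ahead of it and the grasp point (between the pads) is the TCP; z points along the fingers, y is the direction in which the jaws open and shut (so a half turn about z gives the same grasp; the last joint's range is limited). The gripper opens to 85 mm and grips with 20 to 120 N. Pads are 22 mm wide; open, the fingers measure 114 mm over their backs; the gripper's body (76 mm by 85 mm) begins 54 mm behind the grasp point. The pads swing forward as they close: fully open they stand 13 mm farther back than shut.
Start: joints at [0.994, 0.313, 0.046, 1.304, 0, 1.431], TCP at [0.243, 0.521, 0.25] pointing down, gripper open.
Joint ranges: [-2.76, 2.76], [-0.86, 1.69], [-1.03, 1.26], [-2.2, 2.34], [-1.47, 1.5], [-3.14, 3.14]. Speed limits (rad/s): [2.57, 2.57, 3.14, 3.14, 3.14, 3.14].

INTERFACE

Orientations are given as a unit quaternion [x, y, z, w].
In Python, from bench import ctrl gives the robot as it stands.
- The arm moves only by the tool step_arm, never from a script. Its argument "deltas" is a list of rows, each an object with "offset": the shift along the world's x, y, z as a fraction of full scale, a list of three; "rotation": the turn, a rotation vector about the world's x, y, z as a fraction of full scale, a list of three; "fingers": the opening, from -1 (shut) to 1 (fully open). In form: [{"offset": [tx, ty, tz], "rotation": [rx, ry, rz], "fingers": fingers}, ...]. A call has 1 to 5 rows; each row is the pose to reach, as a shift and turn from the pose commanded when the call began; what a row does not reach only later rows make up. Full scale, the value 1, is 0.2 m for a shift and 30 degrees for a turn. A row lasts 1/12 s, in which the tool goes at most 41.7 mm and 7.16 degrees, less where a joint would pass 70% of its speed; a pose out of reach is approached as far as the arm can. A call with a number of a shift or a turn outside -1 to 1 is refused whole. A call with a gripper value outside its range is refused whole. The fingers move at their own pace and stop on an object; "newtons" is the grip in N (left out, the last holds). Time passes only in rows, so rows that repeat a pose let the fingers close. It gives the time, the measured TCP pose, the force and the opening at its end, in the units of the state.
- ctrl.sense(): the state, without advancing time (a new reading comes with each control period).
- ctrl.camera(name): name is "side" or "top" or "wrist"; returns a dict with "frame" (420x560x3 uint8, blue, green, red), "z_map" (420x560 float32, m along the optical axis (not along the pixel's ray), 0 where there is no reading), "fx", "fy", "cx", "cy" (pixels), "k1" (the pictures are not rectified: a ray, as slopes to the right and down, at radius r is drawn at 1 + k1 r^2 times it, then the intrinsics apply), "R" (3x3) and "t" (3): a world point X has camera coordinates R X + t. Camera axes: x right, y down, z forward; pixel columns grow to the right and rows downward; lengths in m; the calibration is good to about 2 mm. A picture is of the moment at which its call begins.
- ctrl.sign_off(): hands the job in, once; it reports no verdict.
The state is a dict: "time_s": time; "qpos": joint angles; "qvel": joint speeds; "joint_efforts": joint torques, N m; "eef_pos": TCP position; "eef_rot": TCP orientation; "wrist_force": force on the tool from outside, world axes, zero at the start; "ft_torque": the same for the moment, N m; "opening": finger opening in m.
Only numpy, scipy, OpenCV 4.12 (cv2) and the standard library are available. Lean on these libraries where they do the work, as an engineer would, in place of code of your own. Each camera call takes 0.05 s, during which the arm holds its last target. There are 200 camera calls.

TASK

The centrifuge rotor nearer to you on the worktop has to come off its bench stand: try the T-handled box keys from the grey stand on its hex nut, and put any key that does not fit back upright in its own hole. Seat the one that fits right down over the nut, loosen the nut about an eighth of a turn anticlockwise, and finish still gripping that key by its handle, upright and fully seated on the nut. Leave the rotor at the back and the things lying around alone.

Things in the scene. Friction and masses are not known exactly. Their poses are not given: they have to be found in the camera images.
- key_small_grip (a point): small T-handled box key, standing mouth down in its own hole of the grey stand; green band on its shaft. Point: centre of its black flat handle, 72 mm long (x), 16 mm thick (y; grip across this, from above), 26 mm high. z points up the shaft. Only the handle is above: its top is 13 mm over this point; an 11 mm shaft below.
- key_small_mouth (a point): centre of the open mouth of the small key, 104 mm below its handle's centre; axes as the key's. The lowest 29 mm is a barrel 25 mm across. The mouth is a hexagon 17.9 mm across flats, 20 mm deep, one pair of flats square to x (60 degrees about z is alike)
- key_small: the small key as a whole, about 0.18 kg; origin at the centre of its mouth, axes as the key's
- hole_small (a point): centre of the floor of the small key's hole, 8 mm above the worktop, where its mouth rests; hole 28 mm across, 32 mm deep, bevelled edge. The fixed grey stand is 62 x 206 x 40 mm high, three holes in a row along y, 66 mm apart; axes are the stand's. Handles lie roughly along x at the start; a key may go back at any turn
- key_medium_grip (a point): medium T-handled box key, standing mouth down in its own hole of the grey stand; yellow band on its shaft. Point: centre of its black flat handle, 72 mm long (x), 16 mm thick (y; grip across this, from above), 26 mm high. z points up the shaft. Only the handle is above: its top is 13 mm over this point; an 11 mm shaft below.
- key_medium_mouth (a point): centre of the open mouth of the medium key, 104 mm below its handle's centre; axes as the key's. The lowest 29 mm is a barrel 31 mm across. The mouth is a hexagon 22.9 mm across flats, 20 mm deep, one pair of flats square to x (60 degrees about z is alike)
- key_medium: the medium key as a whole, about 0.18 kg; origin at the centre of its mouth, axes as the key's
- hole_medium (a point): centre of the floor of the medium key's hole, 8 mm above the worktop, where its mouth rests; hole 34 mm across, 32 mm deep, bevelled edge. The fixed grey stand is 62 x 206 x 40 mm high, three holes in a row along y, 66 mm apart; axes are the stand's. Handles lie roughly along x at the start; a key may go back at any turn
- key_large_grip (a point): large T-handled box key, standing mouth down in its own hole of the grey stand; blue band on its shaft. Point: centre of its black flat handle, 72 mm long (x), 16 mm thick (y; grip across this, from above), 26 mm high. z points up the shaft. Only the handle is above: its top is 13 mm over this point; an 11 mm shaft below.
- key_large_mouth (a point): centre of the open mouth of the large key, 104 mm below its handle's centre; axes as the key's. The lowest 29 mm is a barrel 38 mm across. The mouth is a hexagon 27.9 mm across flats, 20 mm deep, one pair of flats square to x (60 degrees about z is alike)
- key_large: the large key as a whole, about 0.18 kg; origin at the centre of its mouth, axes as the key's
- hole_large (a point): centre of the floor of the large key's hole, 8 mm above the worktop, where its mouth rests; hole 41 mm across, 32 mm deep, bevelled edge. The fixed grey stand is 62 x 206 x 40 mm high, three holes in a row along y, 66 mm apart; axes are the stand's. Handles lie roughly along x at the start; a key may go back at any turn
- seat_silver (a point): silver aluminium tube rotor, 127 mm across, 8 bores, fixed on a round bench stand. Point: on its axis at the top of the washer under its brass hex nut, where the mouth of a seated key rests, 62 mm above the worktop; z up. The nut is 12 mm high (top 3 mm bevelled), its stud 3 mm more; the rotor's rim 2.5 mm above this point. The rotors swap places: work on the nearer one (x under 0.6), not the back one (x about 0.69)
- nut_silver (a joint): turn of the silver aluminium rotor's nut, rad: 0 tight as found, one pair of flats then square to x of seat_silver; grows anticlockwise seen from above to 2.5; stiff (0.2 N m), stays put. One rotor's nut is 17 mm across flats, the other's 22; not known which. A key too small stays standing on top, 10 mm or more above the seat; too big drops over and slips; the fitting one drops fully, has 1 mm of play and bites within 12 degrees
- seat_dark (a point): dark grey tube rotor, 127 mm across, 6 bores, fixed on a round bench stand. Point: on its axis at the top of the washer under its brass hex nut, where the mouth of a seated key rests, 62 mm above the worktop; z up. The nut is 12 mm high (top 3 mm bevelled), its stud 3 mm more; the rotor's rim 2.5 mm above this point. The rotors swap places: work on the nearer one (x under 0.6), not the back one (x about 0.69)
- nut_dark (a joint): turn of the dark grey rotor's nut, rad: 0 tight as found, one pair of flats then square to x of seat_dark; grows anticlockwise seen from above to 2.5; stiff (0.2 N m), stays put. One rotor's nut is 17 mm across flats, the other's 22; not known which. A key too small stays standing on top, 10 mm or more above the seat; too big drops over and slips; the fitting one drops fully, has 1 mm of play and bites within 12 degrees
- cup_red_mid (a point): bystander: specimen cup with a red lid, 64 mm across, 74 mm high; point at its centre
- pen_blue_mid (a point): bystander: white marker with a blue cap, 132 mm long (y), 12 mm thick; point at its centre
- tweezers_mid (a point): bystander: steel forceps lying flat, 128 mm long (y), 10 mm high; point at its centre
There are look-alikes about, which are no part of the job. What is shaped like the key_small but pink is not meant. Leave any pink look-alike of the key_large alone.

How it is judged:
On the way, in this order (a step that is already met when the one before it is completed fails the run):
1. a key is lifted clear of the stand in the gripper (((z of key_small_mouth in the frame of hole_small above 0.04 m and contact force between the fingers and key_small above 1 N) or (z of key_medium_mouth in the frame of hole_medium above 0.04 m and contact force between the fingers and key_medium above 1 N) or (z of key_large_mouth in the frame of hole_large above 0.04 m and contact force between the fingers and key_large above 1 N))), for 0.1 s.
2. a key is right down over the front rotor's nut, down to the washer, before that nut has been turned (((world x of seat_silver below 0.6 m and horizontal distance between key_small_mouth and seat_silver below 0.0015 m and z of key_small_mouth in the frame of seat_silver below 0.0035 m and angle between key_small_grip's own z axis and vertical below 0.09 rad and contact force between the fingers and key_small above 2 N and value of joint nut_silver below 0.3 rad) or (world x of seat_silver below 0.6 m and horizontal distance between key_medium_mouth and seat_silver below 0.0015 m and z of key_medium_mouth in the frame of seat_silver below 0.0035 m and angle between key_medium_grip's own z axis and vertical below 0.09 rad and contact force between the fingers and key_medium above 2 N and value of joint nut_silver below 0.3 rad) or (world x of seat_dark below 0.6 m and horizontal distance between key_small_mouth and seat_dark below 0.0015 m and z of key_small_mouth in the frame of seat_dark below 0.0035 m and angle between key_small_grip's own z axis and vertical below 0.09 rad and contact force between the fingers and key_small above 2 N and value of joint nut_dark below 0.3 rad) or (world x of seat_dark below 0.6 m and horizontal distance between key_medium_mouth and seat_dark below 0.0015 m and z of key_medium_mouth in the frame of seat_dark below 0.0035 m and angle between key_medium_grip's own z axis and vertical below 0.09 rad and contact force between the fingers and key_medium above 2 N and value of joint nut_dark below 0.3 rad))), for 0.1 s.
At the end, for the whole second after the job is handed in: A key gripped (over 2 N), upright within 5 deg, mouth within 1.5 mm of the nut axis and 3.5 mm of the washer; that nut turned 0.4 to 1.25 rad anticlockwise; the other two keys released, upright (0.15 rad) in their own holes, within 6 mm sideways and 4 mm of the floor (((world x of seat_silver below 0.6 m and horizontal distance between key_small_mouth and seat_silver below 0.0015 m and z of key_small_mouth in the frame of seat_silver below 0.0035 m and angle between key_small_grip's own z axis and vertical below 0.09 rad and contact force between the fingers and key_small above 2 N and value of joint nut_silver between 0.4 and 1.25 rad and linear speed of key_small below 0.02 m/s and horizontal distance between key_medium_mouth and hole_medium below 0.006 m and z of key_medium_mouth in the frame of hole_medium below 0.004 m and angle between each of key_medium_grip, key_large_grip's own z axis and vertical below 0.15 rad and contact force between the fingers and key_medium below 0.5 N and horizontal distance between key_large_mouth and hole_large below 0.006 m and z of key_large_mouth in the frame of hole_large below 0.004 m and contact force between the fingers and key_large below 0.5 N) or (world x of seat_silver below 0.6 m and horizontal distance between key_medium_mouth and seat_silver below 0.0015 m and z of key_medium_mouth in the frame of seat_silver below 0.0035 m and angle between key_medium_grip's own z axis and vertical below 0.09 rad and contact force between the fingers and key_medium above 2 N and value of joint nut_silver between 0.4 and 1.25 rad and linear speed of key_medium below 0.02 m/s and horizontal distance between key_small_mouth and hole_small below 0.006 m and z of key_small_mouth in the frame of hole_small below 0.004 m and angle between each of key_small_grip, key_large_grip's own z axis and vertical below 0.15 rad and contact force between the fingers and key_small below 0.5 N and horizontal distance between key_large_mouth and hole_large below 0.006 m and z of key_large_mouth in the frame of hole_large below 0.004 m and contact force between the fingers and key_large below 0.5 N) or (world x of seat_dark below 0.6 m and horizontal distance between key_small_mouth and seat_dark below 0.0015 m and z of key_small_mouth in the frame of seat_dark below 0.0035 m and angle between key_small_grip's own z axis and vertical below 0.09 rad and contact force between the fingers and key_small above 2 N and value of joint nut_dark between 0.4 and 1.25 rad and linear speed of key_small below 0.02 m/s and horizontal distance between key_medium_mouth and hole_medium below 0.006 m and z of key_medium_mouth in the frame of hole_medium below 0.004 m and angle between each of key_medium_grip, key_large_grip's own z axis and vertical below 0.15 rad and contact force between the fingers and key_medium below 0.5 N and horizontal distance between key_large_mouth and hole_large below 0.006 m and z of key_large_mouth in the frame of hole_large below 0.004 m and contact force between the fingers and key_large below 0.5 N) or (world x of seat_dark below 0.6 m and horizontal distance between key_medium_mouth and seat_dark below 0.0015 m and z of key_medium_mouth in the frame of seat_dark below 0.0035 m and angle between key_medium_grip's own z axis and vertical below 0.09 rad and contact force between the fingers and key_medium above 2 N and value of joint nut_dark between 0.4 and 1.25 rad and linear speed of key_medium below 0.02 m/s and horizontal distance between key_small_mouth and hole_small below 0.006 m and z of key_small_mouth in the frame of hole_small below 0.004 m and angle between each of key_small_grip, key_large_grip's own z axis and vertical below 0.15 rad and contact force between the fingers and key_small below 0.5 N and horizontal distance between key_large_mouth and hole_large below 0.006 m and z of key_large_mouth in the frame of hole_large below 0.004 m and contact force between the fingers and key_large below 0.5 N))); the arm keeps its last pose, push and grip.
It fails at once if the specimen cup, the marker or the forceps is pushed about (over 3 cm) (distance of any of cup_red_mid, pen_blue_mid, tweezers_mid from where it was at the start of the episode above 0.03 m).
It fails at once if the nut of the rotor at the back is turned ((world x of seat_silver above 0.6 m and value of joint nut_silver above 0.1 rad) or (world x of seat_dark above 0.6 m and value of joint nut_dark above 0.1 rad)).
It also fails if it takes over 72 s, if anything falls off the work surface, if the arm or the gripper's body presses on something with over 40 N, if the wrist force passes 120 N, or if a joint passes its speed limit or range.

## Working session

There is one attempt and no reset: what is moved stays moved. The work goes in short steps, Python scripts to look and compute and a tool call to move; the robot and the scene stay as the last step left them, time stands still between calls to the robot, and variables do not carry over. Pictures are saved under pics/ and viewed, about 8 in all and at most 12, crops included, and the job is handed in when it is done.

Besides the shell and the picture viewer there is one more tool, called after "Request:" as name([rows], argument=value, ...), one row to a line, values as JSON. step_arm: Moves the arm, as the interface text tells. Its arguments: {"type":"object","properties":{"deltas":{"type":"array"},"newtons":{"type":"number"}},"required":["deltas"]}

```bash
mkdir -p pics; cat > h.py <<'E'
import numpy as np, cv2
from bench import ctrl
def cloud(c):
    h,w=c["z_map"].shape
    u,v=np.meshgrid(np.arange(w),np.arange(h))
    xd=(u-c["cx"])/c["fx"]; yd=(v-c["cy"])/c["fy"]
    x,y=xd.copy(),yd.copy()
    for _ in range(8):
        s=1+c["k1"]*(x*x+y*y); x=xd/s; y=yd/s
    z=c["z_map"]; P=np.stack([x*z,y*z,z],-1)
    W=(P-np.array(c["t"]))@np.array(c["R"]); W[z<=0]=np.nan
    return W
def pix(c,X):
    p=np.array(c["R"])@np.array(X)+np.array(c["t"]); x,y=p[0]/p[2],p[1]/p[2]
    s=1+c["k1"]*(x*x+y*y); return c["fx"]*x*s+c["cx"],c["fy"]*y*s+c["cy"]
E
python3 - <<'E'
from h import *
for n in ("top","side"):
    c=ctrl.camera(n); cv2.imwrite(f"pics/{n}0.png",c["frame"]); np.savez(f"{n}0.npz",W=cloud(c),f=c["frame"])
    print(n,c["R"],c["t"],c["fx"],c["k1"])
print(ctrl.sense())
E
```

```text
top [[-0.00513006 -0.99978201 -0.02023881]
 [-0.9893668   0.00801635 -0.14522077]
 [ 0.14535135  0.01927861 -0.98919226]] [0.06250921 0.55761795 1.39010717] 489.9585597946363 -0.1790476044159996
side [[-0.93487075 -0.35481606 -0.01105632]
 [-0.19462059  0.53833729 -0.81994865]
 [ 0.29688298 -0.76439422 -0.5723303 ]] [0.51045876 0.16773212 1.01629261] 433.34328978450685 -0.0697354858114467
{'time_s': 0.1, 'qpos': array([9.94374783e-01, 3.13951212e-01, 4.51041992e-02, 1.30360026e+00,
       7.82222821e-06, 1.43118065e+00]), 'qvel': array([-0.00159462,  0.00018304,  0.00318349, -0.00027874,  0.00113461,
        0.00201373]), 'joint_efforts': array([ 3.15606441e-03, -4.81728244e+01,  2.99242008e+01,  1.27603125e-02,
       -8.55913936e-05,  5.71739690e-06]), 'eef_pos': array([0.24303698, 0.52065086, 0.24948802]), 'eef_rot': array([ 2.16670702e-01,  9.76244399e-01, -7.71760080e-04, -2.92924080e-04]), 'wrist_force': array([-0.53091297, -0.23779173, -0.39992819]), 'ft_torque': array([-0.00898693, -0.03423743, -0.02048364]), 'opening': 0.08547778424855487}
```

View pics/top0.png

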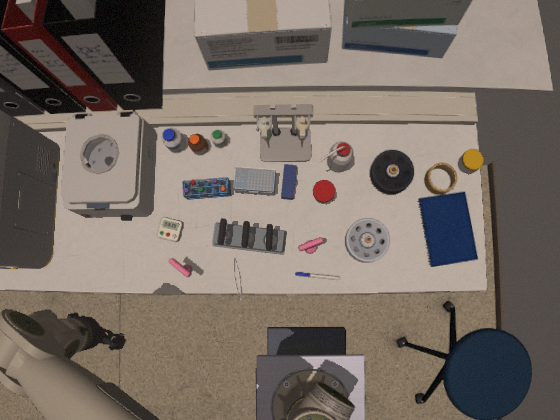

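View pics/side0.png

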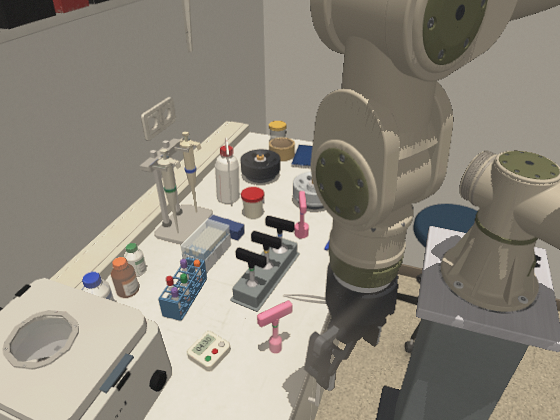

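The top view shows the grey stand with three black T-handles at (223,232), (247,234) and (272,237). The silver rotor at (368,240) is the nearer one, and the dark rotor at (392,171) is behind it. The pink look-alikes lie at (180,267) and (312,244). The things in the side view at (170,190) are pipettes. Next I measure handles, stand and nut and enlarge crops.

```bash
python3 - <<'E'
from h import *
d=np.load("top0.npz");W=d["W"];f=d["f"]
x,y,z=W[...,0],W[...,1],W[...,2]
vv,uu=np.mgrid[:420,:560]
def comp(m,name,amin=15):
    n,l,s,_=cv2.connectedComponentsWithStats(m.astype(np.uint8))
    for i in range(1,n):
        if s[i,4]<amin: continue
        P=W[l==i]; (rc)=cv2.minAreaRect((P[:,:2]*1000).astype(np.float32))
        print(name,s[i,:5],"rect",np.round(rc[0],1),np.round(rc[1],1),round(rc[2],1),"med",P.mean(0).round(4),"zmax",P[:,2].max().round(4))
roi=(uu>205)&(uu<295)&(vv>210)&(vv<260)
comp(roi&(z>0.105)&(z<0.14),"handle")
comp(roi&(z>0.03)&(z<0.05),"stand")
for n,(a,b) in {"silver":(368,240),"dark":(392,171)}.items():
    r=(np.hypot(uu-a,vv-b)<35)
    comp(r&(z>0.055)&(z<0.1),n+" rotor"); comp(r&(z>0.07),n+" nut",5)
comp((z>0.055)&(np.hypot(uu-324,vv-190)<20),"cup")
s=np.load("side0.npz")["f"]; k=np.load("side0.npz")["W"]
a=cv2.resize(s[210:310,225:325],(400,400),interpolation=3); b=cv2.resize(f[205:275,330:400],(400,400),interpolation=3)
cv2.imwrite("pics/c1.png",np.hstack([a,b]))
E
```

```text
handle [217 219  10  26 168] rect [506.4 243.2] [16.9 70.9] 81.8 med [0.5058 0.2422 0.1225] zmax 0.1315
handle [241 221   9  27 166] rect [499.5 177.8] [17.  72.6] 85.3 med [0.4982 0.1767 0.1229] zmax 0.1309
handle [266 224   7  27 156] rect [490.6 111.7] [16.1 72.2] 86.8 med [0.49   0.111  0.1234] zmax 0.132
stand [212 223   8  22 103] rect [510.4 272.9] [17.  61.7] 86.6 med [0.5105 0.2727 0.0406] zmax 0.0462
stand [223 224  20  24 359] rect [504.5 219.5] [55.9 62.9] 83.3 med [0.5035 0.2202 0.0402] zmax 0.0489
stand [247 227  20  23 363] rect [495.7 150.8] [52.4 63.1] 84.9 med [0.4952 0.1512 0.04  ] zmax 0.0483
stand [271 230  14  22 235] rect [488.2  90.9] [32.6 61.4] 83.4 med [0.4881 0.0909 0.0402] zmax 0.0497
silver rotor [346 218  44  45 822] rect [ 486.2 -167.4] [125.5 125.4] 44.3 med [ 0.4859 -0.1675  0.0623] zmax 0.0726
silver rotor [360 233  15  15 163] rect [ 485.3 -167.9] [41.  38.8] 18.4 med [ 0.4854 -0.1667  0.0632] zmax 0.0793
silver nut [366 236   5   7  23] rect [ 486.6 -167.1] [11.5 17.6] 89.3 med [ 0.4856 -0.1672  0.0753] zmax 0.0793
dark rotor [371 150  43  42 796] rect [ 688.6 -246.6] [125.1 126.1] 32.2 med [ 0.6886 -0.2457  0.0624] zmax 0.0755
dark rotor [385 164  15  15 165] rect [ 688.5 -246.8] [43.1 40.8] 84.7 med [ 0.6879 -0.2463  0.0662] zmax 0.0829
dark nut [389 165   9   9  51] rect [ 690.2 -247. ] [20.5 23.5] 47.1 med [ 0.6898 -0.247   0.076 ] zmax 0.0829
cup [313 180  22  23 397] rect [628.1 -43. ] [60.6 63.9] 89.4 med [ 0.6274 -0.0431  0.0735] zmax 0.0824
```

View pics/c1.png

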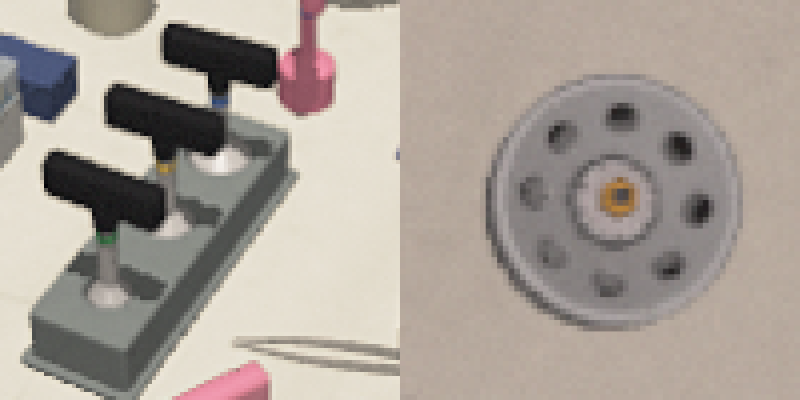

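Band colours in the crop: green (small) at y≈0.243, yellow (medium) at 0.177, blue (large) at 0.111, with handle tops at about 0.125 m as expected. The silver rotor (8 bores, x=0.486) is the front one. Its nut appears about 17 mm wide, against about 22 on the dark one, so the small key is likely. I will check that with the wrist camera on the way, starting over the small key.

Request:
step_arm([
  {"offset": [0.2, -0.2, 0], "rotation": [0, 0, 0.14], "fingers": 1},
  {"offset": [0.4, -0.4, 0], "rotation": [0, 0, 0.28], "fingers": 1},
  {"offset": [0.6, -0.6, 0], "rotation": [0, 0, 0.42], "fingers": 1},
  {"offset": [0.8, -0.8, 0], "rotation": [0, 0, 0.56], "fingers": 1},
  {"offset": [1, -1, 0], "rotation": [0, 0, 0.56], "fingers": 1},
])

```text
time_s: 0.52
eef_pos: [0.3912, 0.3722, 0.2499]
eef_rot: [0.07, 0.998, -0.0, -0.0]
wrist_force: [0.6, 0.0, 0.2]
opening: 0.0853
```

Request:
step_arm([
  {"offset": [0.16, -0.2, 0], "rotation": [0, 0, 0], "fingers": 1},
  {"offset": [0.3, -0.39, 0], "rotation": [0, 0, 0], "fingers": 1},
  {"offset": [0.315, -0.39, 0], "rotation": [0, 0, 0], "fingers": 1},
  {"offset": [0.315, -0.39, 0], "rotation": [0, 0, 0], "fingers": 1},
])

```text
time_s: 0.85
eef_pos: [0.456, 0.2926, 0.2497]
eef_rot: [0.075, 0.997, -0.0, 0.0]
wrist_force: [-0.6, 0.9, -0.5]
opening: 0.0854
```

```bash
python3 - <<'E'
from h import *
c=ctrl.camera("wrist"); cv2.imwrite("pics/w1.png",c["frame"]); W=cloud(c)
s=ctrl.sense(); print(s["eef_pos"],s["eef_rot"],s["qpos"])
print(np.array(c["R"]),-np.array(c["R"]).T@c["t"],c["fx"],c["k1"])
m=((W[...,2]>0.105)&(W[...,2]<0.14)).astype(np.uint8)
n,l,st,_=cv2.connectedComponentsWithStats(m)
for i in range(1,n):
    if st[i,4]<200: continue
    P=W[l==i]; q=P[np.abs(P[:,2]-np.median(P[:,2]))<.004]
    print(st[i],[np.round(v,1) for v in cv2.minAreaRect((q[:,:2]*1000).astype(np.float32))],P.mean(0).round(4),np.median(P[:,2]).round(4))
E
```

```text
[0.45461998 0.29409859 0.24979707] [ 7.37450470e-02  9.97277032e-01 -1.16449306e-04 -4.20090926e-04] [ 4.25803473e-01  2.48707540e-01 -4.23468662e-02  1.28059098e+00
  1.98090438e-04  5.73427509e-01]
[[ 1.48825701e-01  9.88863406e-01 -2.73870597e-04]
 [ 9.48922564e-01 -1.42736605e-01  2.81375603e-01]
 [ 2.78202946e-01 -4.21358033e-02 -9.59597674e-01]] [0.38651856 0.30351681 0.37384451] 339.6444927221863 -0.07995480753504697
[ 324   89   86   62 2017] [array([407. , 363.6]), array([71.1, 16. ]), np.float64(52.1)] [0.4061 0.362  0.1164] 0.1169
[ 223  218   27   86 1792] [array([505.6, 244.7]), array([16.1, 70.6]), np.float64(82.7)] [0.5017 0.2465 0.1227] 0.1246
[  63  221   46   84 2277] [array([489.2, 114.1]), array([16.3, 71.3]), np.float64(87.3)] [0.4865 0.1178 0.12  ] 0.123
[ 141  220   32   52 1097] [array([481.9, 181.2]), array([15.6, 38.6]), np.float64(84.9)] [0.4782 0.1836 0.1208] 0.124
[ 497  271   63   55 2359] [array([574.1, 497.5]), array([14.7, 51.4]), np.float64(27.8)] [0.5773 0.4959 0.1238] 0.1251
```

View pics/w1.png

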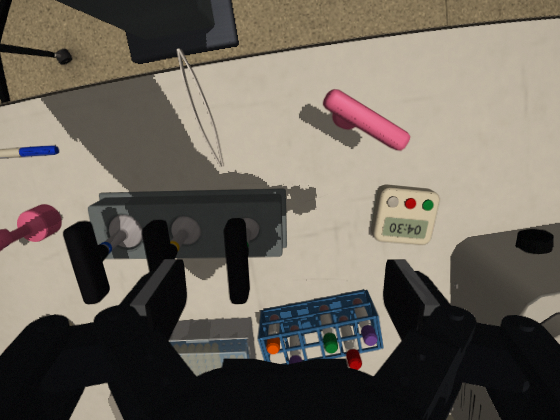

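The wrist view agrees: small handle at (237,260), measured (0.5056, 0.2447), z 0.125; pink look-alike at (370,120). Before grasping I go and look at the nut close up.

Request:
step_arm([
  {"offset": [0.03, -0.2, 0], "rotation": [0, 0, 0], "fingers": 1},
  {"offset": [0.06, -0.4, 0], "rotation": [0, 0, 0], "fingers": 1},
  {"offset": [0.1, -0.6, 0], "rotation": [0, 0, 0], "fingers": 1},
  {"offset": [0.13, -0.8, 0], "rotation": [0, 0, 0], "fingers": 1},
  {"offset": [0.15, -1, 0], "rotation": [0, 0, 0], "fingers": 1},
])

```text
time_s: 1.32
eef_pos: [0.4831, 0.0956, 0.2502]
eef_rot: [0.07, 0.998, 0.0, -0.0]
wrist_force: [0.9, 0.4, 0.0]
opening: 0.0851
```

Request:
step_arm([
  {"offset": [0, -0.2, 0], "rotation": [0, 0, 0], "fingers": 1},
  {"offset": [0, -0.4, 0], "rotation": [0, 0, 0], "fingers": 1},
  {"offset": [0, -0.6, 0], "rotation": [0, 0, 0], "fingers": 1},
  {"offset": [0, -0.8, 0], "rotation": [0, 0, 0], "fingers": 1},
  {"offset": [0, -1, 0], "rotation": [0, 0, 0], "fingers": 1},
])

```text
time_s: 1.73
eef_pos: [0.4832, -0.1044, 0.2503]
eef_rot: [0.071, 0.998, 0.0, -0.0]
wrist_force: [0.8, 1.3, -0.7]
opening: 0.0854
```

Request:
step_arm([
  {"offset": [0.015, -0.16, -0.15], "rotation": [0, 0, 0], "fingers": 1},
  {"offset": [0.015, -0.32, -0.3], "rotation": [0, 0, 0], "fingers": 1},
  {"offset": [0.015, -0.32, -0.45], "rotation": [0, 0, 0], "fingers": 1},
  {"offset": [0.015, -0.32, -0.45], "rotation": [0, 0, 0], "fingers": 1},
  {"offset": [0.015, -0.32, -0.45], "rotation": [0, 0, 0], "fingers": 1},
])

```text
time_s: 2.15
eef_pos: [0.485, -0.1664, 0.1588]
eef_rot: [0.071, 0.997, 0.001, -0.002]
wrist_force: [-0.0, 1.2, -0.1]
opening: 0.0855
```

```bash
python3 - <<'E'
from h import *
c=ctrl.camera("wrist"); W=cloud(c); f=c["frame"]
np.savez("nut.npz",W=W,f=f)
s=ctrl.sense(); print(s["eef_pos"],s["eef_rot"],s["qpos"],s["wrist_force"])
u,v=pix(c,[.4855,-.1675,.075]); print("nut px",u,v)
hsv=cv2.cvtColor(f,cv2.COLOR_BGR2HSV)
z=W[...,2]
near=np.hypot(W[...,0]-.4855,W[...,1]+.1675)<.03
m=near&(z>.0700)
q=W[m]; print(m.sum(),q.mean(0),cv2.minAreaRect((q[:,:2]*1000).astype(np.float32)))
for lo,hi in((.0695,.073),(.073,.0755),(.0755,.079)):
    q=W[near&(z>lo)&(z<hi)]; 
    if len(q)>3: print(lo,len(q),q.mean(0),np.ptp(q,axis=0), cv2.minEnclosingCircle((q[:,:2]*1000).astype(np.float32)))
u,v=int(u),int(v)
cr=f[v-30:v+30,u-30:u+30]; cv2.imwrite("pics/nut.png",np.hstack([cv2.resize(cr,(400,400),interpolation=0),f[10:410,80:480]]))
r=np.hypot(W[...,0]-.4855,W[...,1]+.1675)
P=W[(z>.055)&(r<.09)]; print("rotor",P.mean(0),cv2.minEnclosingCircle((P[:,:2]*1000).astype(np.float32)))
E
```

```text
[ 0.48642838 -0.16675997  0.16066328] [ 7.09792200e-02  9.97477383e-01  6.12754444e-04 -6.67934890e-04] [-4.86801022e-01  2.43808720e-01 -2.73011560e-01  1.05569308e+00
  5.81565459e-04 -3.44723553e-01] [ 0.34482316 -0.12570834 -0.74717072]
nut px 281.96947869228154 218.8933189158389
14864 [ 0.47266518 -0.16586897  0.22150618] ((479.7632751464844, -167.37887573242188), (55.14434051513672, 29.36985969543457), 81.6859130859375)
0.0695 46 [ 0.48004127 -0.16618036  0.07174272] [0.01830734 0.01705775 0.00324874] ((485.4841613769531, -166.08197021484375), 9.686777114868164)
0.073 391 [ 0.48500716 -0.16606163  0.07434587] [0.01828366 0.01689626 0.00249164] ((485.4546203613281, -166.1696014404297), 9.319130897521973)
0.0755 160 [ 0.48486328 -0.16623115  0.07726121] [0.01373786 0.01508398 0.00345397] ((485.4823303222656, -166.1494903564453), 7.735022068023682)
rotor [ 0.4780748  -0.16587962  0.17428626] ((480.73443603515625, -165.59910583496094), 74.92919921875)
```

View pics/nut.png

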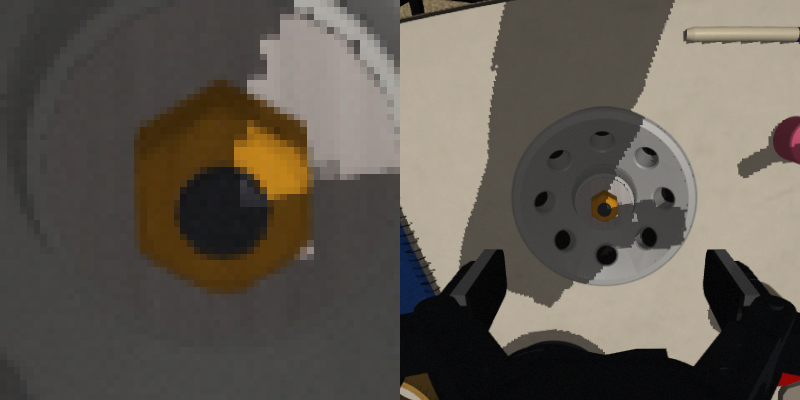

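The close-up shows the brass nut (crop, centre about (222,185)) with two vertical flats in the image. The measured extent is 16.9 mm across flats, so the nut is 17 mm and the small (green) key fits. I fit the hexagon's turn and go back to the small key.

```bash
python3 - <<'E'
from h import *
d=np.load("nut.npz");W=d["W"];z=W[...,2]
q=W[(z>.068)&(z<.0765)&(np.hypot(W[...,0]-.4855,W[...,1]+.1662)<.0115)][:,:2]*1000
best=[]
for a in np.arange(0,60,1.):
    w=[];o=[]
    for k in range(3):
        n=np.array([np.cos(np.radians(a+60*k)),np.sin(np.radians(a+60*k))]); p=q@n
        lo,hi=np.percentile(p,[0.5,99.5]); w.append(hi-lo); o.append((n,(lo+hi)/2))
    c=np.linalg.lstsq(np.array([i[0] for i in o]),np.array([i[1] for i in o]),rcond=None)[0]
    best.append((max(w),a,np.round(w,1),c.round(1)))
for b in sorted(best,key=lambda t:t[0])[:7]: print(b)
# colour-based: brass hue
hsv=cv2.cvtColor(d["f"],cv2.COLOR_BGR2HSV); m=((hsv[...,0]>8)&(hsv[...,0]<28)&(hsv[...,1]>140)).astype(np.uint8)
m[:180]=0;m[260:]=0;m[:,:240]=0;m[:,320:]=0
h=cv2.convexHull(np.argwhere(m)[:,::-1].astype(np.int32))
print(h[:,0].tolist())
E
```

```text
(np.float64(17.018269867983747), np.float64(24.0), array([17. , 16.8, 17. ]), array([ 485.4, -166.2]))
(np.float64(17.03956254925538), np.float64(23.0), array([17. , 16.9, 17. ]), array([ 485.4, -166.2]))
(np.float64(17.04981533070071), np.float64(25.0), array([17. , 16.8, 17. ]), array([ 485.4, -166.2]))
(np.float64(17.074288747507296), np.float64(26.0), array([17. , 16.7, 17.1]), array([ 485.4, -166.2]))
(np.float64(17.07719141576399), np.float64(22.0), array([17.1, 17. , 17. ]), array([ 485.4, -166.1]))
(np.float64(17.115937980682133), np.float64(27.0), array([17.1, 16.7, 17.1]), array([ 485.4, -166.2]))
(np.float64(17.11789788147547), np.float64(21.0), array([17.1, 17. , 17.1]), array([ 485.4, -166.1]))
[[297, 216], [296, 224], [293, 227], [288, 230], [286, 231], [282, 231], [278, 229], [273, 226], [272, 225], [271, 218], [271, 209], [272, 207], [273, 206], [283, 200], [284, 200], [286, 201], [295, 206], [296, 207], [297, 214]]
```

Request:
step_arm([
  {"offset": [0, 0, 0.2], "rotation": [0, 0, 0], "fingers": 1},
  {"offset": [0.02, 0.15, 0.4], "rotation": [0, 0, 0], "fingers": 1},
  {"offset": [0.05, 0.35, 0.45], "rotation": [0, 0, 0], "fingers": 1},
  {"offset": [0.08, 0.55, 0.45], "rotation": [0, 0, 0], "fingers": 1},
  {"offset": [0.1, 0.75, 0.45], "rotation": [0, 0, 0], "fingers": 1},
])

```text
time_s: 2.62
eef_pos: [0.5083, -0.0196, 0.2554]
eef_rot: [0.071, 0.997, -0.0, 0.004]
wrist_force: [2.1, -0.4, -0.2]
opening: 0.0853
```

Request:
step_arm([
  {"offset": [0, 0.2, 0], "rotation": [0, 0, 0], "fingers": 1},
  {"offset": [0, 0.4, 0], "rotation": [0, 0, 0], "fingers": 1},
  {"offset": [0, 0.6, 0], "rotation": [0, 0, 0], "fingers": 1},
  {"offset": [0, 0.8, 0], "rotation": [0, 0, 0], "fingers": 1},
  {"offset": [0, 1, 0], "rotation": [0, 0, 0], "fingers": 1},
])

```text
time_s: 3.03
eef_pos: [0.5058, 0.1819, 0.2537]
eef_rot: [0.07, 0.998, 0.001, 0.002]
wrist_force: [0.1, -0.3, -0.3]
opening: 0.0853
```

Request:
step_arm([
  {"offset": [0, 0.15, 0], "rotation": [0, 0, 0], "fingers": 1},
  {"offset": [0, 0.3, -0.1], "rotation": [0, 0, 0], "fingers": 1},
  {"offset": [0, 0.3, -0.2], "rotation": [0, 0, 0], "fingers": 1},
  {"offset": [0, 0.3, -0.2], "rotation": [0, 0, 0], "fingers": 1},
  {"offset": [0, 0.3, -0.2], "rotation": [0, 0, 0], "fingers": 1},
])

```text
time_s: 3.45
eef_pos: [0.5051, 0.2394, 0.2117]
eef_rot: [0.07, 0.998, 0.0, 0.0]
wrist_force: [1.0, 0.2, 0.5]
opening: 0.0857
```

```bash
cat >> h.py <<'E'
def handle(c,near,zr=(.105,.14),rad=.05):
    W=cloud(c); z=W[...,2]
    m=((z>zr[0])&(z<zr[1])&(np.hypot(W[...,0]-near[0],W[...,1]-near[1])<rad)).astype(np.uint8)
    P=W[m>0]; t=np.percentile(P[:,2],85); q=P[(P[:,2]>t-.005)]
    r=cv2.minAreaRect((q[:,:2]*1000).astype(np.float32)); print("handle",len(q),np.round(r[0],2),np.round(r[1],1),round(r[2],1),"top",t.round(4)); 
    return m
E
python3 - <<'E'
from h import *
c=ctrl.camera("wrist"); s=ctrl.sense(); print(s["eef_pos"],s["eef_rot"],s["qpos"])
handle(c,(.506,.244),rad=.042)
c=ctrl.camera("wrist");handle(c,(.506,.244),rad=.042)
E
```

```text
[0.5060236  0.23880864 0.21244219] [7.08985462e-02 9.97483059e-01 3.42410907e-04 9.09191937e-04] [ 2.97484956e-01  2.95143952e-01 -7.21067066e-02  1.20160267e+00
 -1.60524597e-05  4.39401162e-01]
handle 2352 [505.84 244.4 ] [15.5 71.1] 82.8 top 0.1259
handle 2351 [506.11 244.52] [15.7 70.7] 82.8 top 0.1259
```

The nut measures 17.0 mm across flats, flats normal at 24° (mod 60), centre (485.4, -166.2) mm. The small handle is at (506.0, 244.5), yaw -7.2°. Now descend with fingers partly closed to clear the neighbouring handle.

Request:
step_arm([
  {"offset": [0, 0.03, 0], "rotation": [0, 0, 0.03], "fingers": -0.1},
  {"offset": [0, 0.03, 0], "rotation": [0, 0, 0.03], "fingers": -0.1},
  {"offset": [0, 0.03, -0.1], "rotation": [0, 0, 0.03], "fingers": -0.1},
  {"offset": [0, 0.03, -0.2], "rotation": [0, 0, 0.03], "fingers": -0.1},
  {"offset": [0, 0.03, -0.25], "rotation": [0, 0, 0.03], "fingers": -0.1},
], newtons=60)

```text
time_s: 3.97
eef_pos: [0.5059, 0.2433, 0.1592]
eef_rot: [0.064, 0.998, -0.0, -0.0]
wrist_force: [-0.3, -0.4, 0.1]
opening: 0.0382
```

Request:
step_arm([
  {"offset": [0, 0, 0], "rotation": [0, 0, 0], "fingers": -0.1},
  {"offset": [0, 0, -0.1], "rotation": [0, 0, 0], "fingers": -0.1},
  {"offset": [0, 0, -0.2], "rotation": [0, 0, 0], "fingers": -0.1},
  {"offset": [0, 0, -0.25], "rotation": [0, 0, 0], "fingers": -0.1},
  {"offset": [0, 0, -0.25], "rotation": [0, 0, 0], "fingers": -0.1},
])

```text
time_s: 4.38
eef_pos: [0.505, 0.2433, 0.1088]
eef_rot: [0.064, 0.998, -0.001, -0.002]
wrist_force: [0.4, 0.1, -0.7]
opening: 0.0385
```

Request:
step_arm([
  {"offset": [0, 0, 0], "rotation": [0, 0, 0], "fingers": -1},
  {"offset": [0, 0, 0], "rotation": [0, 0, 0], "fingers": -1},
  {"offset": [0, 0, 0], "rotation": [0, 0, 0], "fingers": -1},
  {"offset": [0, 0, 0], "rotation": [0, 0, 0], "fingers": -1},
  {"offset": [0, 0, 0], "rotation": [0, 0, 0], "fingers": -1},
])

```text
time_s: 4.8
eef_pos: [0.5072, 0.2442, 0.1117]
eef_rot: [0.064, 0.998, 0.0, 0.001]
wrist_force: [-0.8, -1.1, 6.1]
opening: 0.0152
```

Request:
step_arm([
  {"offset": [0, 0, 0.1], "rotation": [0, 0, 0], "fingers": -1},
  {"offset": [0, 0, 0.2], "rotation": [0, 0, 0], "fingers": -1},
  {"offset": [0, 0, 0.3], "rotation": [0, 0, 0], "fingers": -1},
  {"offset": [0, 0, 0.4], "rotation": [0, 0, 0], "fingers": -1},
  {"offset": [0, 0, 0.5], "rotation": [0, 0, 0], "fingers": -1},
])

```text
time_s: 5.22
eef_pos: [0.5057, 0.2439, 0.211]
eef_rot: [0.064, 0.998, -0.0, -0.0]
wrist_force: [1.2, 0.6, -2.0]
opening: 0.0153
```

```bash
python3 - <<'E'
from h import *
s=ctrl.sense(); print(s["eef_pos"],s["eef_rot"],s["wrist_force"],s["opening"])
c=ctrl.camera("wrist"); cv2.imwrite("pics/w3.png",c["frame"])
p=s["eef_pos"]; handle(c,p[:2],zr=(p[2]-.0,p[2]+.03),rad=.042)
t=ctrl.camera("top"); handle(t,p[:2],zr=(p[2]-.0,p[2]+.03),rad=.042)
E
```

```text
[0.5057226  0.243855   0.21101412] [ 6.38355979e-02  9.97960339e-01 -6.71188527e-05 -4.16903202e-04] [ 1.22409354  0.59377378 -1.98423026] 0.015301768312482854
handle 2087 [504.19 244.55] [79.3 23.8] 83.5 top 0.2356
handle 12 [488.07 229.07] [11.4 38.4] 31.0 top 0.2305
```

View pics/w3.png

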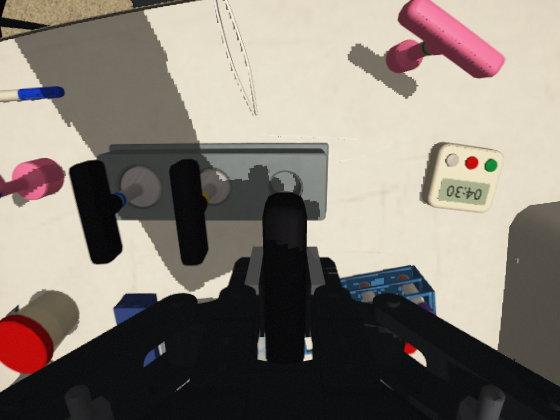

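The picture shows the small key held between the pads (handle from (285,195) to about (285,355)), its hole empty at (287,183). The other two keys are undisturbed. Now I measure the handle within the grip from points on its top face.

```bash
python3 - <<'E'
from h import *
from scipy.spatial.transform import Rotation as Ro
s=ctrl.sense(); c=ctrl.camera("wrist"); W=cloud(c); p=s["eef_pos"]; R=Ro.from_quat(s["eef_rot"]).as_matrix()
L=(W-p)@R   # tool coords
x,y,z=L[...,0]*1e3,L[...,1]*1e3,L[...,2]*1e3
m=(abs(y)<11)&(abs(x)<48)&(z<-3)&(z>-22)
print("z pct",np.percentile(z[m],[2,10,25,50,75,90]).round(1))
for a,b in ((-48,-38),(-38,-30),(-30,-20),(-20,-12),(-12,0),(0,12),(12,20),(20,28),(28,34),(34,40),(40,48)):
    k=m&(x>a)&(x<=b)
    if k.sum(): print(a,b,k.sum(),"x",x[k].min().round(1),x[k].max().round(1),"y",np.percentile(y[k],[2,98]).round(1),"z",np.percentile(z[k],[5,50,95]).round(1))
print(p,s["qpos"],Ro.from_matrix(R).as_euler('ZYX',degrees=True))
E
```

```text
z pct [-19.3 -15.5 -14.  -13.3 -12.3 -10.3]
-38 -30 6 x -31.3 -30.2 y [-7.2  8.5] z [-12.2 -10.   -8.6]
-30 -20 733 x -29.9 -20.0 y [-7.5  8.3] z [-14.4 -13.2  -9.7]
-20 -12 670 x -19.9 -12.0 y [-7.4  8.1] z [-14.5 -13.3 -10.1]
-12 0 1415 x -12.0 -0.0 y [-8.8  9.5] z [-19.1 -13.6 -10.8]
0 12 1920 x 0.0 12.0 y [-10.4  10.4] z [-19.3 -13.5  -8.3]
12 20 868 x 12.0 20.0 y [-7.4  7.9] z [-14.5 -13.3 -10. ]
20 28 920 x 20.0 28.0 y [-7.3  8.1] z [-14.5 -13.2  -9.9]
28 34 752 x 28.0 34.0 y [-7.3  7.7] z [-14.4 -13.1  -9.6]
34 40 500 x 34.0 37.0 y [-6.   6.6] z [-13.2 -10.1  -4.2]
[0.50788685 0.2445362  0.21367796] [ 3.06234968e-01  2.99253767e-01 -6.33917257e-02  1.20215034e+00
  1.64067205e-04  4.34014144e-01] [172.6784092    0.30797383 179.84689519]
```

Request:
step_arm([
  {"offset": [0, 0, 0.15], "rotation": [0, 0, 0], "fingers": -1},
  {"offset": [0, 0, 0.3], "rotation": [0, 0, 0], "fingers": -1},
  {"offset": [-0.02, -0.15, 0.3], "rotation": [0, 0, 0], "fingers": -1},
  {"offset": [-0.04, -0.3, 0.3], "rotation": [0, 0, 0], "fingers": -1},
  {"offset": [-0.06, -0.45, 0.3], "rotation": [0, 0, 0], "fingers": -1},
])

```text
time_s: 5.78
eef_pos: [0.4935, 0.1533, 0.2688]
eef_rot: [0.063, 0.998, -0.0, -0.001]
wrist_force: [-0.0, 0.4, -1.3]
opening: 0.0153
```

Request:
step_arm([
  {"offset": [-0.01, -0.15, 0], "rotation": [0, 0, -0.1], "fingers": -1},
  {"offset": [-0.02, -0.3, 0], "rotation": [0, 0, -0.2], "fingers": -1},
  {"offset": [-0.03, -0.45, 0], "rotation": [0, 0, -0.3], "fingers": -1},
  {"offset": [-0.04, -0.6, 0], "rotation": [0, 0, -0.4], "fingers": -1},
  {"offset": [-0.045, -0.75, 0], "rotation": [0, 0, -0.5], "fingers": -1},
])

```text
time_s: 6.2
eef_pos: [0.4839, 0.0028, 0.2684]
eef_rot: [0.195, 0.981, 0.0, -0.001]
wrist_force: [-0.5, 0.7, -3.0]
opening: 0.0153
```

Request:
step_arm([
  {"offset": [0, -0.15, 0], "rotation": [0, 0, -0.1], "fingers": -1},
  {"offset": [0, -0.3, 0], "rotation": [0, 0, -0.2], "fingers": -1},
  {"offset": [0, -0.45, 0], "rotation": [0, 0, -0.3], "fingers": -1},
  {"offset": [0, -0.6, 0], "rotation": [0, 0, -0.4], "fingers": -1},
  {"offset": [0, -0.75, 0], "rotation": [0, 0, -0.457], "fingers": -1},
])

```text
time_s: 6.62
eef_pos: [0.4842, -0.1472, 0.2683]
eef_rot: [0.311, 0.951, 0.0, -0.001]
wrist_force: [1.7, 0.3, -1.8]
opening: 0.0152
```

```bash
cat >> h.py <<'E'
from scipy.spatial.transform import Rotation as Ro
def avg(n=6,meas=True):
    ps=[];rs=[];hs=[]
    for _ in range(n):
        s=ctrl.sense(); ps.append(s["eef_pos"]); rs.append(s["eef_rot"])
        c=ctrl.camera("wrist"); L=(cloud(c)-s["eef_pos"])@Ro.from_quat(s["eef_rot"]).as_matrix()*1e3
        x,y,z=L[...,0],L[...,1],L[...,2]
        k=(abs(y)<11)&(x>15)&(x<45)&(z<-11)&(z>-17)
        k2=k&(x<32)
        if k2.sum(): hs.append([np.percentile(x[k],99.5),np.percentile(y[k2],[2,98]).mean(),np.median(z[k2])])
    ps=np.array(ps); print("eef mm",(ps.mean(0)*1e3).round(2),"sd",(ps.std(0)*1e3).round(2))
    e=Ro.from_quat(rs).mean(); M=e.as_matrix(); print("yaw x",np.degrees(np.arctan2(M[1,0],M[0,0])).round(2),"tilt z",M[:,2].round(4),"q6",s["qpos"][5].round(3),"F",s["wrist_force"].round(1),s["ft_torque"].round(2),"open",s["opening"])
    if hs: print("handle end x, y mid, top z in tool",np.mean(hs,0).round(2),np.std(hs,0).round(2))
    return ps.mean(0)
E
python3 -c "
from h import *
avg()"
```

```text
eef mm [ 484.49 -148.15  268.31] sd [0.21 2.2  0.25]
yaw x 143.76 tilt z [-2.5e-03  6.0e-04 -1.0e+00] q6 0.178 F [ 0.1 -0.7 -2.2] [-0.02 -0.01  0.01] open 0.015186292200414715
handle end x, y mid, top z in tool [ 36.08   0.75 -13.41] [0.09 0.03 0.01]
```

```bash
python3 -c "
from h import *
avg(3)"
```

```text
eef mm [ 484.77 -145.04  269.49] sd [0.14 0.11 0.27]
yaw x 144.03 tilt z [-0.0013  0.001  -1.    ] q6 0.178 F [ 0.2 -0.4 -1.5] [-0.02  0.   -0.02] open 0.014794777548473798
handle end x, y mid, top z in tool [ 36.07   0.74 -13.41] [0.03 0.02 0.01]
```

Request:
step_arm([
  {"offset": [0.005, -0.11, 0], "rotation": [0, 0, 0], "fingers": -1},
  {"offset": [0.005, -0.111, -0.1], "rotation": [0, 0, 0], "fingers": -1},
  {"offset": [0.005, -0.111, -0.25], "rotation": [0, 0, 0], "fingers": -1},
  {"offset": [0.005, -0.111, -0.4], "rotation": [0, 0, 0], "fingers": -1},
  {"offset": [0.005, -0.111, -0.4], "rotation": [0, 0, 0], "fingers": -1},
])

```text
time_s: 7.48
eef_pos: [0.4829, -0.1657, 0.1849]
eef_rot: [0.309, 0.951, 0.001, -0.005]
wrist_force: [-0.8, 0.8, -3.5]
opening: 0.0154
```

```bash
python3 -c "
from h import *
avg(6);avg(3)
c=ctrl.camera('wrist');cv2.imwrite('pics/hov.png',c['frame'])"
```

```text
eef mm [ 485.66 -167.34  189.82] sd [1.72 1.04 2.74]
yaw x 144.02 tilt z [-0.0017  0.001  -1.    ] q6 0.14 F [-0.2  0.3 -1.8] [ 0.02 -0.01  0.05] open 0.01492740248960467
handle end x, y mid, top z in tool [ 36.11   0.72 -13.42] [0.07 0.03 0.02]
eef mm [ 487.4  -168.68  192.29] sd [0.16 0.02 0.22]
yaw x 143.99 tilt z [ 0.0032 -0.0016 -1.    ] q6 0.14 F [-0.3  0.8 -1.3] [-0.01 -0.04  0.03] open 0.01548886069788972
handle end x, y mid, top z in tool [ 36.02   0.74 -13.41] [0.05 0.02 0.02]
```

View pics/hov.png

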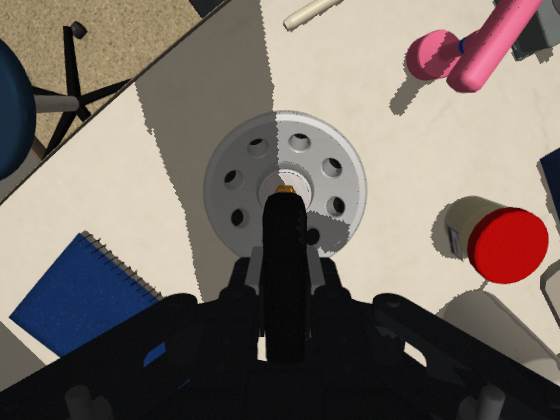

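Key is hovering over the silver rotor, the brass nut just visible at (285,188) beyond the handle end. I check the settling and fit the rotor's rim in the same frame as the handle.

```bash
cat >> h.py <<'E'
def rotor(n=5):
    from scipy.optimize import least_squares
    for _ in range(n):
        s=ctrl.sense(); c=ctrl.camera("wrist"); W=cloud(c)*1e3
        p=s["eef_pos"]*1e3
        g=np.hypot(W[...,0]-485.5,W[...,1]+167)
        m=(abs(W[...,2]-64)<3.5)&(g>50)&(g<75)
        q=W[m][:,:2]; a=np.degrees(np.arctan2(q[:,1]+167,q[:,0]-485.5)); r=np.hypot(q[:,0]-485.5,q[:,1]+167)
        E=[]
        for b in range(-180,180,5):
            k=(a>=b)&(a<b+5)
            if k.sum()>6: E.append(q[k][r[k]>=np.percentile(r[k],95)].mean(0))
        E=np.array(E)
        f=least_squares(lambda v:np.hypot(E[:,0]-v[0],E[:,1]-v[1])-v[2],[485.5,-167,63],loss="soft_l1")
        print("eef",p.round(2),"rotor",f.x.round(2),len(E),"minus eef",(f.x[:2]-p[:2]).round(2))
E
python3 -c "
from h import *
rotor(8)"
```

```text
eef [ 486.76 -168.53  191.34] rotor [ 485.32 -165.98   63.2 ] 60 minus eef [-1.44  2.55]
eef [ 486.57 -168.49  191.08] rotor [ 485.36 -166.06   63.21] 60 minus eef [-1.21  2.43]
eef [ 486.4  -168.42  190.82] rotor [ 485.34 -166.04   63.21] 60 minus eef [-1.06  2.37]
eef [ 486.31 -168.37  190.62] rotor [ 485.3  -165.99   63.17] 60 minus eef [-1.01  2.38]
eef [ 486.24 -168.33  190.5 ] rotor [ 485.3  -166.02   63.18] 60 minus eef [-0.93  2.31]
eef [ 486.18 -168.32  190.39] rotor [ 485.38 -166.05   63.21] 60 minus eef [-0.81  2.27]
eef [ 486.16 -168.3   190.32] rotor [ 485.33 -166.04   63.19] 60 minus eef [-0.83  2.26]
eef [ 486.13 -168.29  190.26] rotor [ 485.33 -166.02   63.19] 60 minus eef [-0.8   2.27]
```

Request:
step_arm([
  {"offset": [-0.003, 0.006, 0], "rotation": [0, 0, 0], "fingers": -1},
  {"offset": [-0.003, 0.006, -0.02], "rotation": [0, 0, 0], "fingers": -1},
  {"offset": [-0.003, 0.006, -0.04], "rotation": [0, 0, 0], "fingers": -1},
  {"offset": [-0.003, 0.006, -0.05], "rotation": [0, 0, 0], "fingers": -1},
  {"offset": [-0.003, 0.006, -0.05], "rotation": [0, 0, 0], "fingers": -1},
])

```text
time_s: 8.8
eef_pos: [0.4851, -0.1668, 0.1794]
eef_rot: [0.309, 0.951, 0.0, -0.001]
wrist_force: [-0.7, 0.8, -2.2]
opening: 0.0155
```

```bash
python3 -c "
from h import *
rotor(10);avg(1)"
```

```text
eef [ 485.08 -166.8   179.4 ] rotor [ 485.33 -166.06   63.19] 59 minus eef [0.25 0.74]
eef [ 485.25 -166.9   179.73] rotor [ 485.41 -166.06   63.24] 59 minus eef [0.16 0.84]
eef [ 485.43 -167.01  180.02] rotor [ 485.29 -165.99   63.15] 60 minus eef [-0.14  1.01]
eef [ 485.55 -167.05  180.21] rotor [ 485.37 -166.     63.19] 60 minus eef [-0.18  1.06]
eef [ 485.63 -167.11  180.33] rotor [ 485.38 -166.04   63.23] 60 minus eef [-0.24  1.07]
eef [ 485.68 -167.13  180.4 ] rotor [ 485.28 -165.99   63.16] 60 minus eef [-0.4   1.14]
eef [ 485.71 -167.12  180.46] rotor [ 485.29 -166.     63.16] 60 minus eef [-0.42  1.12]
eef [ 485.68 -167.13  180.46] rotor [ 485.27 -166.     63.16] 60 minus eef [-0.41  1.13]
eef [ 485.68 -167.13  180.42] rotor [ 485.27 -166.     63.16] 60 minus eef [-0.41  1.13]
eef [ 485.67 -167.13  180.43] rotor [ 485.24 -165.96   63.14] 60 minus eef [-0.43  1.17]
eef mm [ 485.65 -167.13  180.39] sd [0. 0. 0.]
yaw x 143.96 tilt z [ 2.e-04 -0.e+00 -1.e+00] q6 0.141 F [-0.7  0.6 -2.5] [0.   0.05 0.03] open 0.015197386727320763
handle end x, y mid, top z in tool [ 36.2    0.77 -13.41] [0. 0. 0.]
```

Request:
step_arm([
  {"offset": [0, 0, -0.015], "rotation": [0, 0, 0], "fingers": -1},
  {"offset": [0, 0, -0.03], "rotation": [0, 0, 0], "fingers": -1},
  {"offset": [0, 0, -0.045], "rotation": [0, 0, 0], "fingers": -1},
  {"offset": [0, 0, -0.06], "rotation": [0, 0, 0], "fingers": -1},
  {"offset": [0, 0, -0.075], "rotation": [0, 0, 0], "fingers": -1},
])

```text
time_s: 9.77
eef_pos: [0.486, -0.1673, 0.1656]
eef_rot: [0.309, 0.951, -0.0, 0.001]
wrist_force: [-1.9, 0.8, 24.8]
opening: 0.0151
```

```bash
python3 -c "
from h import *
avg(5);avg(2)"
```

```text
eef mm [ 485.88 -167.25  165.7 ] sd [0.05 0.04 0.06]
yaw x 143.96 tilt z [ 9.e-04 -4.e-04 -1.e+00] q6 0.141 F [-0.3  0.5  2.5] [0.09 0.2  0.  ] open 0.01507333461803343
handle end x, y mid, top z in tool [ 36.08   0.72 -13.46] [0.11 0.03 0.05]
eef mm [ 485.87 -167.24  165.72] sd [0.   0.02 0.  ]
yaw x 143.96 tilt z [ 9.e-04 -4.e-04 -1.e+00] q6 0.141 F [-0.3  0.   3.6] [ 0.06  0.15 -0.01] open 0.015007535652664125
handle end x, y mid, top z in tool [ 36.1    0.73 -13.45] [0.08 0.04 0.01]
```

The key dropped fully: TCP z is 165.7 mm, so the mouth is about 62 mm, with only a few N of contact and the handle not slipped in the grip. Now loosen about 52° anticlockwise (includes play).

Request:
step_arm([
  {"offset": [0, 0, 0], "rotation": [0, 0, 0.15], "fingers": -1},
  {"offset": [0, 0, 0], "rotation": [0, 0, 0.3], "fingers": -1},
  {"offset": [0, 0, 0], "rotation": [0, 0, 0.45], "fingers": -1},
  {"offset": [0, 0, 0], "rotation": [0, 0, 0.6], "fingers": -1},
  {"offset": [0, 0, 0], "rotation": [0, 0, 0.75], "fingers": -1},
], newtons=80)

```text
time_s: 10.53
eef_pos: [0.4861, -0.167, 0.1658]
eef_rot: [0.116, 0.993, 0.0, 0.001]
wrist_force: [0.5, 1.7, 5.9]
opening: 0.015
```

```bash
python3 -c "
from h import *
avg(4)"
```

```text
eef mm [ 486.07 -167.01  165.77] sd [0.02 0.01 0.01]
yaw x 166.59 tilt z [ 1.4e-03  3.0e-04 -1.0e+00] q6 -0.25 F [0.  2.4 5.6] [ 0.33 -0.03 -0.06] open 0.014926123641213011
handle end x, y mid, top z in tool [ 35.89   0.48 -13.4 ] [0.07 0.06 0.02]
```

Request:
step_arm([
  {"offset": [0, 0, 0], "rotation": [0, 0, 0.19], "fingers": -1},
  {"offset": [0, 0, 0], "rotation": [0, 0, 0.38], "fingers": -1},
  {"offset": [0, 0, 0], "rotation": [0, 0, 0.57], "fingers": -1},
  {"offset": [0, 0, 0], "rotation": [0, 0, 0.76], "fingers": -1},
  {"offset": [0, 0, 0], "rotation": [0, 0, 0.95], "fingers": -1},
])

```text
time_s: 11.15
eef_pos: [0.486, -0.1665, 0.1658]
eef_rot: [-0.131, 0.991, 0.001, 0.001]
wrist_force: [-0.2, 3.0, 6.6]
opening: 0.015
```

```bash
python3 -c "
from h import *
avg(4)
c=ctrl.camera('wrist')
a=c['frame'];t=ctrl.camera('top');cv2.imwrite('pics/fin.png',np.hstack([cv2.resize(a,(400,300)),cv2.resize(t['frame'][190:290,200:333],(400,300),interpolation=3)]))
handle(t,(.499,.177),rad=.042);handle(t,(.490,.111),rad=.042)"
```

```text
eef mm [ 486.   -166.46  165.76] sd [0.01 0.01 0.01]
yaw x -164.91 tilt z [ 0.0013  0.0015 -1.    ] q6 -0.747 F [0.8 2.7 6.1] [ 0.87 -0.02 -0.05] open 0.014891538294600491
handle end x, y mid, top z in tool [ 3.573e+01 -3.000e-02 -1.337e+01] [0.07 0.06 0.01]
handle 118 [499.29 177.29] [15.5 70.2] 83.7 top 0.1271
handle 109 [490.77 111.15] [14.4 69.5] 87.4 top 0.1274
```

View pics/fin.png

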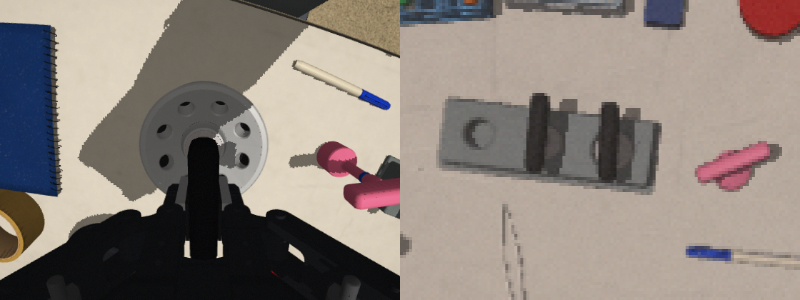

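The final view shows the key seated on the silver rotor, with the handle at (204,200) still in the jaws. The stand has the small hole empty at (478,133) and the medium and large keys standing undisturbed. All checks fit, so I hand it in.

```bash
python3 -c "
from h import *
print(ctrl.sign_off()); print(ctrl.sense()['eef_pos'])"
```

```text
the job is handed in; nothing more can be done
None
the job is handed in; nothing more can be done
```

I loosened the front (silver) rotor's nut with the small green-banded key and handed the job in with that key still gripped and fully seated. The sign-off gave no verdict.

- **Choosing the key:** The wrist camera measured the nut at 17.0 mm across flats. I therefore took only the small key and did not try the other two. The top camera showed them still upright in their holes afterwards, at their starting positions.
- **Seating:** The key dropped fully. Its mouth was about 62 mm above the worktop, which is washer height, and the tool's tilt was about 0.1°.
- **Loosening:** The tool turned 51° anticlockwise. Allowing up to 12° of play, I estimate the nut turned 0.68–0.89 rad. I couldn't see the nut under the key to check that directly.
- **Last checks:** The height stayed at 165.8 mm at the tool, and the handle had not slipped vertically. There was a side load of about 3 N, and the handle had shifted about 0.75 mm sideways relative to the tool during the turn. I left this alone because the nut centres the key's mouth. The cup, marker and forceps were never approached, and the back rotor was not touched.

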